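Charge a milling bottle through a funnel, then hold the funnel clear for the weighing

TASK

Tip all six grinding balls from the metal scoop through the steel funnel into the bottle that stands on the balance, and set the empty scoop back down flat on the bench. Then take the funnel by its black handle, lift it straight up out of the bottle and hold it still and level over the bottle, about 5 cm clear of it, so that the balance weighs only the bottle and balls: finish while still holding the funnel there. Leave the bottle standing on the balance pan and the other things on the bench where they are.

Things in the scene. Friction and masses are not known exactly. Their poses are not given: they have to be found in the camera images.
- scoop_grip (a point): Open flat-bottomed aluminium balance scoop on the bench, holding the balls (0.12 kg empty). Point midway between its upright parallel side walls (62 mm over the outside, 2.5 mm thick, 40 mm tall), 24 mm above its underside. z up; -x to the pouring lip; +x to the closed back. The walls are parallel from x = -35 to +40 mm: grip across them, along y.
- funnel_stem (a point): Wide-mouthed stainless steel powder funnel (0.11 kg), loose in the bottle neck. Point at the centre of the stem's lower end; z is its axis, up. Stem 36 mm outside, 32 mm bore, 25 mm long below a flat collar (52 mm) that rests on the bottle's rim; cone up to a round mouth 110 mm across, its rim 80 mm above the point. Seated, the point is 65 mm above the bottle's underside.
- funnel_grip (a point): Centre of the funnel's straight black handle, a level bar 13 mm wide, 16 mm tall, 52 mm long, sticking out from the rim like a pan handle. 88 mm out from the funnel's axis, 70 mm above the stem's lower end. x points outward along the handle, z up, y across it. The handle begins 62 mm from the axis; its top is 2 mm below the rim.
- funnel: The same funnel as a whole: origin at the stem's lower end, x along the handle, z up.
- bottle: Open white plastic milling bottle (0.15 kg), 90 mm tall, 60 mm across, its neck 47 mm outside and 41 mm inside; it stands on the balance pan with the funnel in its neck. Origin at the centre of its underside, z up.
- pan (a point): Centre of the top of the balance's round steel pan, 132 mm across, 40 mm above the bench.
- balance: Portable laboratory balance, fixed, 215 x 165 mm, 40 mm high with its pan. Origin under its centre on the bench; its display is towards -x, the pan centre lies 25 mm towards +x.
- scoop_lip (a point): Middle of the scoop's pouring lip, a straight edge 33 mm wide between side walls 12 mm higher; 88 mm in front (-x) of scoop_grip and 12 mm higher than it.
- scoop: The scoop as a whole: origin on its underside, 24 mm below scoop_grip. Its flat floor (2.5 mm thick) ends at x = -35 mm; from there a ramp rises at about 34 degrees, narrowing to the lip. Tipped nose-down (lip down) past about 34 degrees the balls start to roll out; 60 degrees empties it.
- capped_bottle: Bystander: a closed bottle like the task's, with a screw cap, 95 mm tall, 60 mm across. Origin at the centre of its underside.
- glass_funnel: Bystander: a small glass funnel standing mouth down, stem up, 70 mm across, 100 mm tall. Origin at the centre of its mouth, on the bench.
- beaker: Bystander: an empty glass beaker, 73 mm across, 92 mm tall. Origin at the centre of its underside.
- dish: Bystander: a flat closed petri dish, 96 mm across, 16 mm tall. Origin at the centre of its underside.
- spatula: Bystander: a flat steel spatula lying on the bench, 183 mm long, 4 mm thick. Origin about at the middle of its underside.
- ball0_center (a point): Centre of a grinding ball: bright stainless steel, 15 mm across, 14 g. The six alike start in the scoop.
- ball1_center (a point): Centre of a grinding ball: bright stainless steel, 15 mm across, 14 g. The six alike start in the scoop.
- ball2_center (a point): Centre of a grinding ball: bright stainless steel, 15 mm across, 14 g. The six alike start in the scoop.
- ball3_center (a point): Centre of a grinding ball: bright stainless steel, 15 mm across, 14 g. The six alike start in the scoop.
- ball4_center (a point): Centre of a grinding ball: bright stainless steel, 15 mm across, 14 g. The six alike start in the scoop.
- ball5_center (a point): Centre of a grinding ball: bright stainless steel, 15 mm across, 14 g. The six alike start in the scoop.
There are look-alikes about, which are no part of the job. What is shaped like the scoop but red is not meant. What is shaped like the bottle but red is not meant.

How it is judged (in metres and radians):
On the way, in this order (a step that is already met when the one before it is completed fails the run):
1. all six balls are in the bottle, the funnel still seated in its neck (z of ball0_center in the frame of bottle between 0 and 0.07 m and horizontal distance between each of ball0_center, ball1_center, ball2_center, ball3_center, ball4_center, ball5_center and bottle below 0.03 m and z of ball1_center in the frame of bottle between 0 and 0.07 m and z of ball2_center in the frame of bottle between 0 and 0.07 m and z of ball3_center in the frame of bottle between 0 and 0.07 m and z of ball4_center in the frame of bottle between 0 and 0.07 m and z of ball5_center in the frame of bottle between 0 and 0.07 m and z of funnel_stem in the frame of bottle below 0.075 m and horizontal distance between funnel_stem and bottle below 0.01 m), for 0.2 s.
2. the empty scoop stands flat on the bench, let go (height (world z) of scoop_grip below 0.03 m and angle between scoop_grip's own z axis and vertical below 0.08 rad and contact force between scoop and the fingers below 0.05 N and contact force between scoop and the arm below 0.05 N), for 0.2 s.
At the end, for the whole second after the job is handed in: Fingers hold the funnel still, level (8 degrees), stem end 30 to 100 mm above the rim of the bottle and within 50 mm of its axis, touching neither bottle nor balance; all balls in the bottle, upright within 40 mm of the pan centre; scoop flat on the bench, let go (all of step 2 and z of ball0_center in the frame of bottle between 0 and 0.07 m and horizontal distance between each of ball0_center, ball1_center, ball2_center, ball3_center, ball4_center, ball5_center and bottle below 0.03 m and z of ball1_center in the frame of bottle between 0 and 0.07 m and z of ball2_center in the frame of bottle between 0 and 0.07 m and z of ball3_center in the frame of bottle between 0 and 0.07 m and z of ball4_center in the frame of bottle between 0 and 0.07 m and z of ball5_center in the frame of bottle between 0 and 0.07 m and angle between bottle's own z axis and vertical below 0.08 rad and horizontal distance between bottle and pan below 0.04 m and contact force between bottle and balance above 0.5 N and contact force between bottle and funnel below 0.03 N and contact force between each of bottle, balance and the fingers below 0.03 N and contact force between each of bottle, balance and the arm below 0.03 N and z of funnel_stem in the frame of bottle between 0.12 and 0.19 m and horizontal distance between funnel_stem and bottle below 0.05 m and angle between funnel's own z axis and vertical below 0.15 rad and linear speed of funnel below 0.02 m/s and angular speed of funnel below 0.15 rad/s and contact force between funnel and the fingers above 1 N); the arm keeps its last pose, push and grip.
It fails at once if something else on the bench is pushed away (more than 30 mm) (distance of any of capped_bottle, glass_funnel, beaker, dish, spatula from where it was at the start of the episode above 0.03 m).
It fails at once if the bottle is knocked over (angle between bottle's own z axis and vertical above 0.5 rad).
It also fails if it takes over 67 s, if anything falls off the work surface, if the arm or the gripper's body presses on something with over 40 N, if the wrist force passes 120 N, or if a joint passes its speed limit or range.

ROBOT

A 6-joint arm with a two-finger parallel gripper is mounted at the origin on the work surface. World frame = base frame: x ahead of the robot, y to its left, z up, the work surface at z = 0. Lengths are in mm, angles in rad, forces in N, time in s.
With the tool pointing down it reaches from about 325 to 750 mm from the base axis. Payload 7.6 kg.
Tool frame: the origin (TCP) lies midway between the tips of the shut fingers; the grasp point (between the pads) lies env.hold_point_z behind it (env.hold_point_z is the distance from the TCP to the grasp point, in mm); z points along the fingers, y is the line along which they close (so a half turn about z gives the same grasp; the last joint's range is limited). The gripper opens to 85 mm and grips with 20 to 120 N. Pads are 22 mm wide; open, the fingers measure 114 mm over their backs; the gripper's body (76 mm by 85 mm) begins 54 mm behind the grasp point. The pads swing forward as they close: fully open they stand 13 mm farther back than shut.
Start: joints at [1.186, 0.052, 1.401, -0, 1.689, -0.07], TCP at [162.538, 499.227, 231.323] pointing down, gripper open.
Joint ranges: [-2.9, 2.9], [-0.91, 2.17], [0.12, 2.37], [-1.06, 4.2], [0.26, 2.73], [-2.93, 2.93]. Speed limits (rad/s): [2.57, 2.57, 3.01, 3.14, 3.14, 3.14].

INTERFACE

Orientations are given as a 3x3 rotation matrix whose columns are the frame's x, y, z axes.
In Python, from cell import get_state, viewer, workorder, env gives the robot as it stands.
- The arm moves only by the tool carry_out, never from a script. Its argument "series" is text: rows parted by semicolons, each of 7 numbers parted by spaces: the shift along the world's x, y, z as a fraction of full scale, then the turn, a rotation vector about the world's x, y, z as a fraction of full scale, then the finger opening in mm, from 0 to 85.4. In form: tx ty tz rx ry rz hand; .... A call has 1 to 12 rows; each row shifts and turns the commanded pose from where the row before left it; what a row does not reach is not made up. Full scale, the value 1, is 40 mm for a shift and 0.1 rad for a turn. A row lasts 1/10 s, in which the tool goes at most 50 mm and 8.59 degrees, less where a joint would pass 70% of its speed; a pose out of reach is approached as far as the arm can. A call with a number of a shift or a turn outside -1 to 1 is refused whole. A call with a gripper value outside its range is refused whole. The fingers move at their own pace and stop on an object; the grip force is fixed at half the most. Time passes only in rows, so rows that do not move let the fingers close. It gives the time, the measured TCP pose, the force, the opening and the grip force at its end, in the units of the state.
- get_state(): the state, without advancing time (a new reading comes with each control period).
- viewer.get_image(name): name is "scene" or "side" or "wrist"; returns a dict with "frame" (480x640x3 uint8, red, green, blue), "fx", "fy", "cx", "cy" (pixels), "cam_to_world" (4x4, takes a point from camera to world coordinates). Camera axes: x right, y down, z forward; pixel columns grow to the right and rows downward; lengths in mm; the calibration is good to about 2 mm. A picture is of the moment at which its call begins. There is no depth.
- workorder.job_done(): hands the job in; it is judged then, once.
The state is a dict: "time": time; "joint_pos": joint angles; "joint_velocities": joint speeds; "effort": joint torques, N m; "position": TCP position; "tool_rot": TCP orientation; "wrist_force": force on the tool from outside, world axes, zero at the start; "wrist_torque": the same for the moment, N m; "grip_width": opening from 0.0 (shut) to 1.0 (fully open); "gripper_force": force on a finger pad.
Only numpy, scipy, OpenCV 4.12 (cv2) and the standard library are available. Lean on these libraries where they do the work, as an engineer would, in place of code of your own. Each camera call takes 0.05 s, during which the arm holds its last target. There are 200 camera calls.

## Working session

There is one attempt and no reset: what is moved stays moved. The work goes in short steps, Python scripts to look and compute and a tool call to move; the robot and the scene stay as the last step left them, time stands still between calls to the robot, and variables do not carry over. Pictures are saved under pics/ and viewed, at most 10 in all, crops included, and the job is handed in when it is done.

Besides the shell and the picture viewer there is one more tool, called as name(argument=value, ...) on one line, values as JSON. carry_out: Moves the arm, as the interface text tells. Its arguments: {"type":"object","properties":{"series":{"type":"string"}},"required":["series"]}

```bash
mkdir -p pics; ls
python3 - <<'E'
from cell import get_state, viewer, workorder, env
import cv2, numpy as np
print(env.hold_point_z); s=get_state(); print(s)
for n in("scene","side"):
    d=viewer.get_image(n); cv2.imwrite(f"pics/{n}0.png",d["frame"][...,::-1]); print(n,d["fx"],d["fy"],d["cx"],d["cy"],np.round(d["cam_to_world"],3).tolist())
E
```

```text
pics
18.700000000000003
{'time': 0.0, 'joint_pos': array([ 1.18571489e+00,  5.28231160e-02,  1.40174816e+00,  4.16324424e-05,
        1.68860717e+00, -7.03063620e-02]), 'joint_velocities': array([-0.00017527,  0.00084904,  0.00146531, -0.00094034, -0.00154742,
       -0.00148555]), 'effort': array([-4.19065063e-04, -3.81659031e+01, -3.60192204e+01, -1.03534594e-04,
        6.10139294e-03,  4.63585479e-05]), 'position': array([162.39515106, 498.92685245, 230.46774841]), 'tool_rot': array([[-9.50867498e-01,  3.09597481e-01, -6.33993534e-04],
       [ 3.09598092e-01,  9.50866398e-01, -1.45412842e-03],
       [ 1.52648651e-04, -1.57896664e-03, -9.99998742e-01]]), 'wrist_force': array([-0.44575307,  0.97431206,  0.57036182]), 'wrist_torque': array([ 0.0048678 , -0.00915255,  0.00663825]), 'gripper_force': 0.0, 'grip_width': 0.998125506606616}
scene 593.2638555791605 593.2638555791605 323.6767422734917 241.52812742881287 [[0.127, 0.639, -0.759, 1509.348], [0.992, -0.084, 0.095, -145.947], [-0.003, -0.765, -0.644, 934.777], [0.0, 0.0, 0.0, 1.0]]
side 526.1030813780336 526.1030813780336 322.46392879651927 244.76432572955434 [[-0.867, -0.383, 0.317, 237.929], [-0.498, 0.675, -0.545, 533.296], [-0.005, -0.631, -0.776, 937.421], [0.0, 0.0, 0.0, 1.0]]
```

View pics/scene0.png

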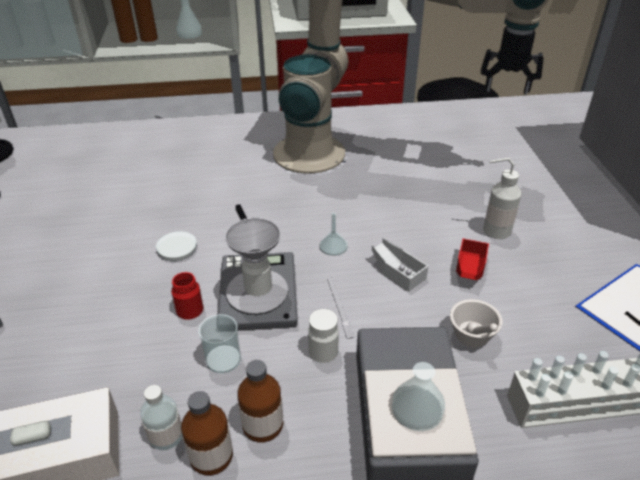

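View pics/side0.png

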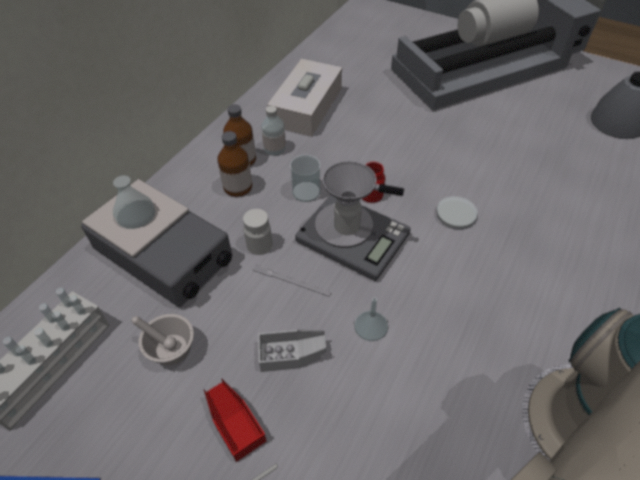

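The scene view shows the scoop at about (400,265), the funnel mouth at (253,237) with its handle going up to (240,212), and the balance at (258,290). In the side view the scoop is at (292,350), with its lip at (327,343), and the funnel mouth is at (350,181) with its handle tip at (402,190). I'll make an enlarged composite next.

```bash
cat > h.py <<'E'
from cell import get_state, viewer, workorder, env
import cv2, numpy as np
def ray(d,u,v):
    c=d["cam_to_world"]; r=c[:3,:3]@np.array([(u-d["cx"])/d["fx"],(v-d["cy"])/d["fy"],1]); return c[:3,3],r
def onz(d,u,v,z):
    o,r=ray(d,u,v); return o+r*(z-o[2])/r[2]
def proj(d,p):
    c=np.linalg.inv(d["cam_to_world"]); q=c[:3,:3]@np.asarray(p,float)+c[:3,3]
    return np.array([d["fx"]*q[0]/q[2]+d["cx"],d["fy"]*q[1]/q[2]+d["cy"]])
def tri(d1,p1,d2,p2):
    A=[];b=[]
    for d,p in((d1,p1),(d2,p2)):
        o,r=ray(d,*p); r=r/np.linalg.norm(r); M=np.eye(3)-np.outer(r,r); A.append(M); b.append(M@o)
    return np.linalg.lstsq(np.vstack(A),np.hstack(b),rcond=None)[0]
E
python3 - <<'E'
from h import *
a=cv2.imread("pics/scene0.png");b=cv2.imread("pics/side0.png")
def c(i,x,y): return cv2.resize(i[y:y+75,x:x+100],(400,300),interpolation=cv2.INTER_CUBIC)
cv2.imwrite("pics/comp.png",np.vstack([np.hstack([c(a,350,225),c(b,245,310)]),np.hstack([c(a,205,200),c(b,310,155)])]))
E
```

```text
(no output)
```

View pics/comp.png

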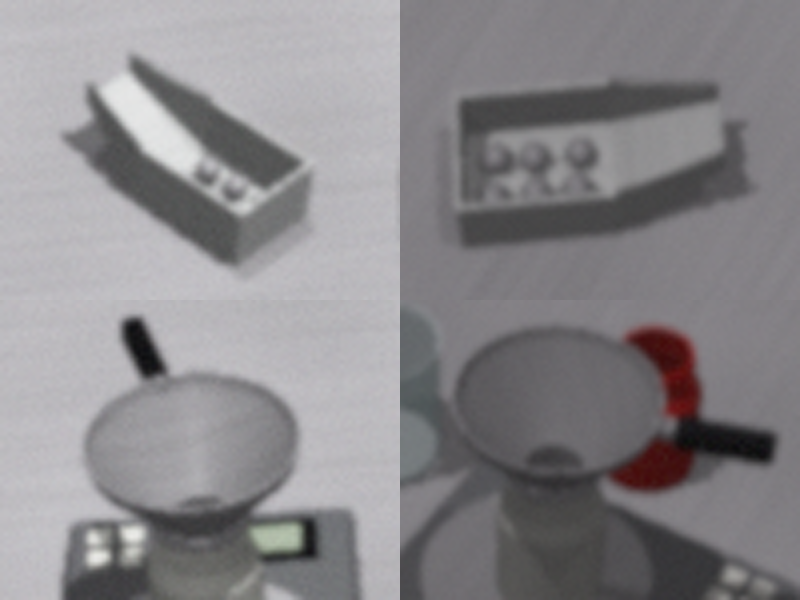

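```bash
cat > m.py <<'E'
from h import *
from scipy.optimize import least_squares
S=viewer.get_image("scene");D=viewer.get_image("side")
def s1(u,v):return (350+u/4,225+v/4)
def s2(u,v):return (245+(u-400)/4,310+v/4)
def s3(u,v):return (205+u/4,200+(v-300)/4)
def s4(u,v):return (310+(u-400)/4,155+(v-300)/4)
p=lambda n,x:print(n,np.round(x,1))
for n,q in(("backR",(312,170)),("backB",(240,212)),("kinkU",(207,98)),("kinkL",(137,150))): p("sc "+n,onz(S,*s1(*q),40))
for n,q in(("backA",(458,97)),("backB",(455,210)),("kinkA",(610,83)),("kinkB",(620,207)),("lipA",(718,85)),("lipB",(724,155))): p("si "+n,onz(D,*s2(*q),40 if n[0]!='l' else 48))
p("lip scene",[onz(S,*s1(88,90),48),onz(S,*s1(130,57),48)])
t=np.linspace(0,2*np.pi,200)
def ext(d,c): 
    q=np.array([proj(d,[c[0]+55*np.cos(a),c[1]+55*np.sin(a),185]) for a in t]); return q[:,0].min(),q[:,0].max(),q[:,1].min(),q[:,1].max()
def fit(d,f,l,r,tp,bt):
    m=[f(l,0)[0],f(r,0)[0],f(0,tp)[1]]+([f(0,bt)[1]] if bt else [])
    R=least_squares(lambda c:np.array(ext(d,c)[:len(m)])-m,[500,-100]); p("rim",np.r_[R.x,R.fun])
fit(S,s3,85,298,373,None); fit(D,s4,453,667,327,480)
p("tip sc",onz(S,*s3(133,320),183));p("base sc",onz(S,*s3(155,374),183))
p("tip si",onz(D,*s4(776,445),175));p("base si",onz(D,*s4(676,432),175))
E
python3 m.py
```

```text
sc backR [573.9 205.   40. ]
sc backB [601.8 157.3  40. ]
sc kinkU [506.4 161.   40. ]
sc kinkL [545.  111.9  40. ]
si backA [599.8 156.3  40. ]
si backB [567.5 206.4  40. ]
si kinkA [540.  113.3  40. ]
si kinkB [501.6 167.   40. ]
si lipA [491.6  92.3  48. ]
si lipB [470.7 123.4  48. ]
lip scene [[499.7  92.3  48. ]
 [473.8 122.1  48. ]]
rim [ 5.876e+02 -1.721e+02 -1.100e+00  1.200e+00 -1.000e-01]
rim [ 5.813e+02 -1.706e+02 -2.000e-01  2.000e-01  3.000e-01 -3.000e-01]
tip sc [ 480.1 -199.5  183. ]
base sc [ 528.6 -189.1  183. ]
tip si [ 475.3 -205.9  175. ]
base si [ 523.6 -189.2  175. ]
```

carry_out(series="0.81 -0.71 -0.1 0 0 0.78 85;0.81 -0.71 -0.1 0 0 0.78 85;0.81 -0.71 -0.1 0 0 0.78 85;0.81 -0.71 -0.1 0 0 0.78 85;0.81 -0.71 -0.1 0 0 0.78 85;0.81 -0.71 -0.1 0 0 0.78 85;0.81 -0.71 -0.1 0 0 0.78 85;0.81 -0.71 -0.1 0 0 0.78 85;0.81 -0.71 -0.1 0 0 0.78 85;0.81 -0.71 -0.1 0 0 0.78 85;0.81 -0.71 -0.1 0 0 0.78 85;0.81 -0.71 -0.1 0 0 0.78 85")

```text
time: 1.4
position: [552.4, 157.0, 182.9]
tool_rot: [[-0.811, -0.585, -0.0], [-0.585, 0.811, 0.0], [0.0, 0.0, -1.0]]
wrist_force: [0.9, 1.4, -0.3]
grip_width: 0.992
gripper_force: 0.0
```

Run:
```python
from h import *
d=viewer.get_image("wrist"); s=get_state(); print(s["position"],s["tool_rot"],s["joint_pos"])
f=d["frame"][...,::-1].copy()
g=np.array([553,158,24]); x=np.array([.81,.588,0]);y=np.array([-.588,.81,0])
for q in([40,31,16],[40,-31,16],[-35,31,16],[-35,-31,16],[-88,16.5,24],[-88,-16.5,24]):
    u=proj(d,g+q[0]*x+q[1]*y+[0,0,q[2]]); print(u); cv2.circle(f,tuple(map(int,u)),3,(0,0,255),1)
cv2.imwrite("pics/w1.png",f); print(d["cam_to_world"].round(3).tolist(),d["fx"],d["cx"],d["cy"])
```

```text
[555.51513653 152.43923862 181.43666295] [[-8.11461661e-01 -5.84405654e-01 -6.88496560e-05]
 [-5.84403394e-01  8.11458839e-01 -2.68786817e-03]
 [ 1.62667402e-03 -2.14086600e-03 -9.99996385e-01]] [ 0.2049937   0.21576837  1.32104891 -0.00261915  1.60538981 -1.99003974]
[362.3139922 271.9853625]
[284.95636367 272.34240391]
[364.87317004 178.04781722]
[281.6414201  178.45291467]
[347.0652898  102.04865963]
[298.88433207 102.29298308]
[[-0.584, 0.778, 0.234, 493.812], [0.812, 0.559, 0.169, 114.209], [0.0, 0.288, -0.958, 326.075], [0.0, 0.0, 0.0, 1.0]] 382.3176480353474 322.252749420572 239.32798495674965
```

View pics/w1.png

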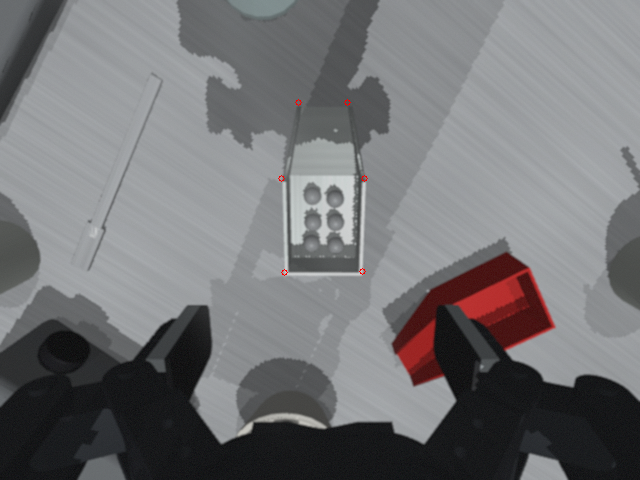

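The wrist view shows the scoop with six balls. The drawn model corners match its walls: back corners at (285,272) and (363,272), kink at (282,178) and (365,178). I'll check the state reading and then go down.

carry_out(series="0 0.02 -0.9 0 0 0 85;0 0 -0.9 0 0 0 85;0 0 -0.9 0 0 0 85;0 0 -0.5 0 0 0 85;0 0 -0.5 0 0 0 85;0 0 0 0 0 0 85;0 0 0 0 0 0 85")

```text
time: 2.15
position: [551.3, 159.3, 35.6]
tool_rot: [[-0.813, -0.582, -0.0], [-0.582, 0.813, -0.0], [0.0, 0.0, -1.0]]
wrist_force: [-0.2, -0.0, -0.0]
grip_width: 0.997
gripper_force: 0.0
```

Run:
```python
from h import *
for i in range(3):
    d=viewer.get_image("wrist"); s=get_state(); print(s["position"],s["joint_pos"])
print(d["cam_to_world"].round(2).tolist())
```

```text
[551.92427526 159.41527257  36.53078117] [ 2.16855015e-01  3.37567439e-01  1.47620350e+00  1.10023608e-04
  1.32633263e+00 -1.97518701e+00]
[552.19591035 159.45230945  36.92481923] [ 2.16827435e-01  3.37127720e-01  1.47589294e+00  8.62867108e-05
  1.32618509e+00 -1.97519034e+00]
[552.24636347 159.44657407  37.00647985] [ 2.16804035e-01  3.36949655e-01  1.47593798e+00  7.51390943e-05
  1.32604379e+00 -1.97521312e+00]
[[-0.58, 0.78, 0.24, 493.1], [0.81, 0.56, 0.17, 116.78], [-0.0, 0.29, -0.96, 179.88], [0.0, 0.0, 0.0, 1.0]]
```

carry_out(series="0 0 -0.4 0 0 0 85;0 0 -0.4 0 0 0 85;0 0 0 0 0 0 85;0 0 0 0 0 0 70;0 0 0 0 0 0 60;0 0 0 0 0 0 50;0 0 0 0 0 0 50;0 0 0 0 0 0 50;0 0 0 0 0 0 50")

```text
time: 3.2
position: [551.6, 159.3, 3.7]
tool_rot: [[-0.813, -0.582, 0.001], [-0.582, 0.813, 0.0], [-0.001, -0.0, -1.0]]
wrist_force: [0.6, -0.0, 0.5]
grip_width: 0.716
gripper_force: 65.5
```

carry_out(series="0 0 0.3 0 0 0 50;0 0 0.6 0 0 0 50;0 0 0.9 0 0 0 50;0 0 0.9 0 0 0 50;0 0 0.9 0 0 0 50;0 0 0.8 0 0 0 50;0 0 0.5 0 0 0 50;0 0 0.2 0 0 0 50;0.07 -0.2 0 0 0 -0.2 50;0.15 -0.4 0 0 0 -0.4 50;0.22 -0.6 0 0 0 -0.6 50;0.26 -0.7 0 0 0 -0.7 50")

```text
time: 4.4
position: [579.1, 81.5, 205.2]
tool_rot: [[-0.91, -0.414, -0.004], [-0.414, 0.91, -0.0], [0.003, 0.001, -1.0]]
wrist_force: [0.0, -0.3, -2.2]
grip_width: 0.719
gripper_force: 65.6
```

carry_out(series="0.275 -0.75 0 0 0 -0.75 50;0.275 -0.75 0 0 0 -0.75 50;0.275 -0.75 0 0 0 -0.75 50;0.275 -0.75 0 0 0 -0.75 50;0.275 -0.75 0 0 0 -0.75 50;0.275 -0.75 0 0 0 -0.75 50;0.275 -0.75 0 0 0 -0.75 50;0.22 -0.6 0 0 0 -0.6 50;0.18 -0.5 0 0 0 -0.5 50;0.15 -0.4 0 0 0 -0.4 50;0.09 -0.25 0 0 0 -0.25 50;0.04 -0.1 0 0 0 -0.1 50")

```text
time: 5.6
position: [683.0, -202.6, 205.2]
tool_rot: [[-0.96, 0.278, -0.003], [0.278, 0.961, 0.001], [0.003, 0.0, -1.0]]
wrist_force: [-0.4, 1.0, -2.6]
grip_width: 0.724
gripper_force: 65.6
```

Run:
```python
from h import *
for n in("side","scene","wrist"): d=viewer.get_image(n); cv2.imwrite(f"pics/{n}2.png",d["frame"][...,::-1])
S=viewer.get_image("scene");D=viewer.get_image("side");s=get_state(); print(s["position"],s["tool_rot"].round(3),s["joint_pos"])
i=np.hstack([cv2.resize(cv2.imread("pics/scene2.png")[170:320,170:370],(400,300)),cv2.resize(cv2.imread("pics/side2.png")[130:280,250:450],(400,300))])
w=cv2.imread("pics/wrist2.png"); cv2.imwrite("pics/c2.png",np.vstack([i,np.hstack([cv2.resize(w,(400,300)),np.zeros((300,400,3),np.uint8)])]))
```

```text
[ 683.4913793  -200.02522523  207.35236198] [[-0.962  0.274 -0.   ]
 [ 0.274  0.962  0.   ]
 [ 0.     0.    -1.   ]] [-3.36645405e-01  6.15650642e-01  7.57622918e-01  2.73858602e-04
  1.76849392e+00 -1.62970738e+00]
```

View pics/c2.png

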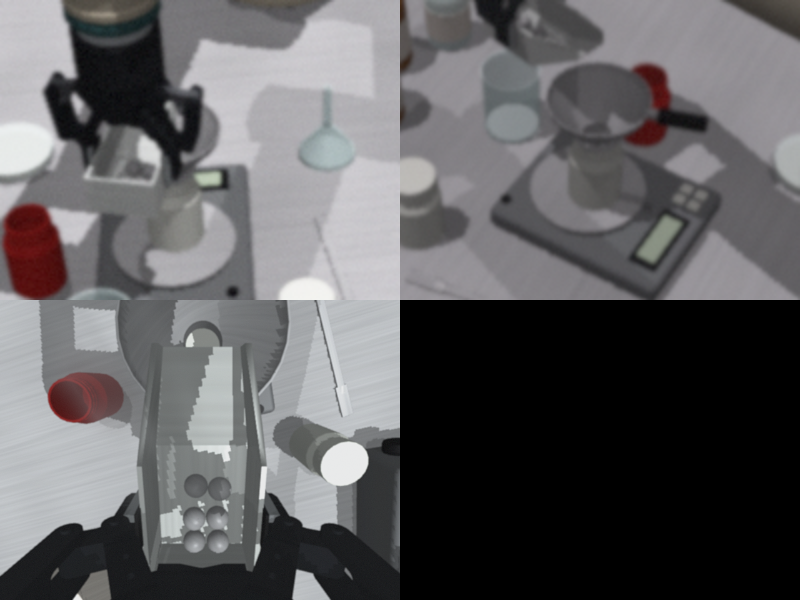

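In the composite, the wrist crop shows the scoop level with six balls. The stem hole is at about (203,333), straight past the lip at (198,345), and the rim spans columns 117 to 288. I'll check the funnel centre and lip numerically.

Run:
```python
from h import *
d=viewer.get_image("wrist");s=get_state();R=s["tool_rot"];T=s["position"]
print("hole",onz(d,203*1.6,33*1.6,130),"rimmid",onz(d,202.5*1.6,28*1.6,185))
print("rim L/R",onz(d,117*1.6,22*1.6,185),onz(d,288*1.6,22*1.6,185))
L=T+R@[88,0,-32.3]; print("lip",L,proj(d,L)/1.6, "seen 198,45"); print("lip side",proj(viewer.get_image("side"),L))
for th in np.arange(0,1.15,.1):
    c,sn=np.cos(th),np.sin(th); print(round(th,1),(-88*c-32.3*sn).round(1),(-88*sn+32.3*c).round(1))
```

```text
hole [ 579.67293398 -168.49507673  130.        ] rimmid [ 585.35930173 -170.83935112  185.        ]
rim L/R [ 567.44791052 -221.12163042  185.        ] [ 596.76414274 -118.68023097  185.        ]
lip [ 598.89593337 -175.84007203  239.82253952] [200.55835497  39.70963162] seen 198,45
lip side [344.33724284 155.52581295]
0.0 -88.0 32.3
0.1 -90.8 23.4
0.2 -92.7 14.2
0.3 -93.6 4.9
0.4 -93.6 -4.5
0.5 -92.7 -13.8
0.6 -90.9 -23.0
0.7 -88.1 -32.0
0.8 -84.5 -40.6
0.9 -80.0 -48.9
1.0 -74.7 -56.6
1.1 -68.7 -63.8
```

carry_out(series="0.012 -0.003 0.045 -0.137 -0.481 0 50;0.012 -0.003 0.045 -0.274 -0.962 0 50;0.012 -0.003 0.045 -0.274 -0.962 0 50;0.012 -0.003 0.045 -0.274 -0.962 0 50;0.012 -0.003 0.045 -0.274 -0.962 0 50;0 0 0 -0.137 -0.481 0 50;-0.022 0.006 0.053 -0.137 -0.481 0 50;-0.022 0.006 0.053 -0.137 -0.481 0 50;-0.034 0.01 0.112 -0.137 -0.481 0 50;0 0 0 0 0 0 50;0 0 0 0 0 0 50;0 0 0 0 0 0 50")

```text
time: 7.15
position: [683.0, -200.3, 225.3]
tool_rot: [[-0.766, 0.275, 0.582], [0.219, 0.962, -0.165], [-0.605, 0.001, -0.796]]
wrist_force: [0.2, -0.3, -2.4]
grip_width: 0.717
gripper_force: 65.5
```

```bash
cat > lip.py <<'E'
from h import *
d=viewer.get_image("wrist");s=get_state();R=s["tool_rot"];T=s["position"]
L=T+R@[88,0,-32.3]; print("TCP",T.round(1),"lip",L.round(1),"tilt",np.degrees(np.arccos(-R[2,2])).round(1),"lip roll",R[2,1].round(3),s["joint_pos"].round(2),s["wrist_force"].round(1))
cv2.imwrite("pics/w_last.png",d["frame"][...,::-1])
E
python3 lip.py
```

```text
TCP [ 683.1 -200.4  225.2] lip [ 596.9 -175.8  197.7] tilt 37.2 lip roll 0.001 [-0.36  0.13  1.45  0.06  0.92 -1.67] [-0.3 -0.5 -2.4]
```

carry_out(series="-0.034 0.01 0.112 -0.137 -0.481 0 50;0 0 0 0 0 0 50;-0.043 0.012 0.108 -0.137 -0.481 0 50;0 0 0 0 0 0 50;-0.043 0.012 0.108 -0.137 -0.481 0 50;0 0 0 0 0 0 50;-0.054 0.015 0.104 -0.137 -0.481 0 50;0 0 0 0 0 0 50;-0.054 0.015 0.104 -0.137 -0.481 0 50;0 0 0 0 0 0 50;-0.064 0.018 0.096 -0.137 -0.481 0 50;0 0 0 0 0 0 50")

```text
time: 8.4
position: [670.9, -197.1, 249.5]
tool_rot: [[-0.561, 0.274, 0.781], [0.161, 0.962, -0.222], [-0.812, 0.001, -0.584]]
wrist_force: [-0.7, -0.4, -1.8]
grip_width: 0.717
gripper_force: 65.7
```

carry_out(series="-0.064 0.018 0.096 -0.137 -0.481 0 50;0 0 0 0 0 0 50;-0.072 0.021 0.09 -0.137 -0.481 0 50;0 0 0 0 0 0 50;-0.072 0.021 0.09 -0.137 -0.481 0 50;-0.072 0.021 0.09 -0.137 -0.481 0 50;0 0 0 0 0 0 50;0 0 0 0 0 0 50;0 0 0 0 0 0 50;0 0 0 0 0 0 50;0 0 0 0 0 0 50;0 0 0 0 0 0 50")

```text
time: 9.6
position: [660.0, -194.0, 265.0]
tool_rot: [[-0.392, 0.274, 0.878], [0.113, 0.962, -0.25], [-0.913, 0.001, -0.408]]
wrist_force: [0.1, -0.2, -3.0]
grip_width: 0.718
gripper_force: 65.7
```

```bash
python3 lip.py
python3 - <<'E'
from h import *
D=viewer.get_image("side");S=viewer.get_image("scene")
a=cv2.resize(D["frame"][130:280,250:450],(400,300));b=cv2.resize(S["frame"][170:320,170:370],(400,300));w=cv2.resize(cv2.imread("pics/w_last.png")[...,::-1],(400,300))
cv2.imwrite("pics/c3.png",np.vstack([np.hstack([b,a]),np.hstack([w,w*0])])[...,::-1])
E
```

```text
TCP [ 660. -194.  265.] lip [ 597.1 -175.9  197.9] tilt 65.9 lip roll 0.001 [-0.38 -0.13  1.84  0.32  0.29 -1.92] [ 0.1 -0.2 -0.2]
```

View pics/c3.png

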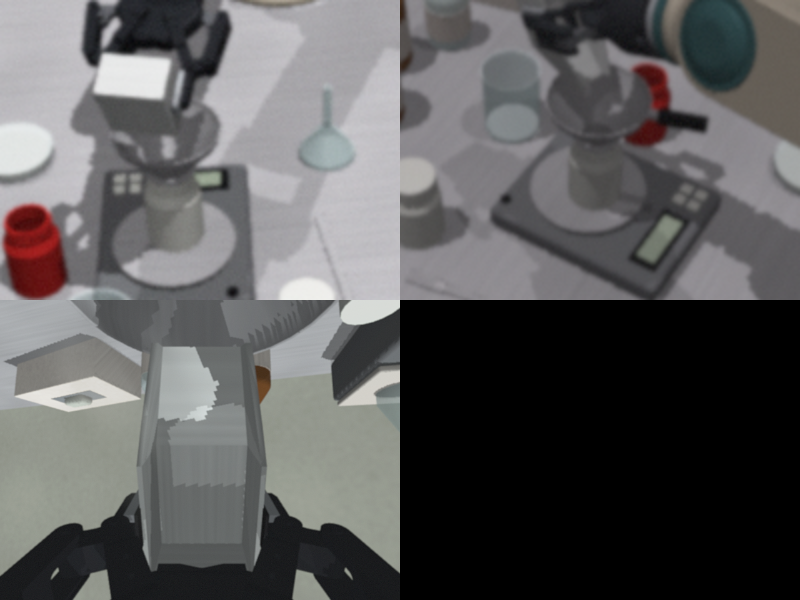

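The scoop is empty, no balls lie outside, and the funnel is still seated. Next I'll level the scoop and look into the funnel.

carry_out(series="0 0 0.5 0 0 0 50;0.052 -0.015 0.1 0.274 0.962 0 50;0.052 -0.015 0 0.274 0.962 0 50;0.052 -0.015 -0.08 0.274 0.962 0 50;0.052 -0.015 -0.08 0.274 0.962 0 50;0.052 -0.015 -0.08 0.274 0.962 0 50;0.052 -0.015 -0.08 0.274 0.962 0 50;0.052 -0.015 -0.08 0.274 0.962 0 50;0.052 -0.015 -0.08 0.274 0.962 0 50;0.052 -0.015 -0.08 0.274 0.962 0 50;0.052 -0.015 -0.08 0.274 0.962 0 50;0.052 -0.015 -0.08 0.274 0.962 0 50")

```text
time: 10.95
position: [683.0, -200.7, 260.7]
tool_rot: [[-0.96, 0.275, 0.046], [0.275, 0.961, -0.013], [-0.048, 0.0, -0.999]]
wrist_force: [-0.0, -0.1, -0.3]
grip_width: 0.716
gripper_force: 65.6
```

carry_out(series="0 0 0 0.137 0.481 0 50;0 0 0 0 0 0 50;0 0 0 0 0 0 50")

```text
time: 11.25
position: [683.1, -200.7, 259.7]
tool_rot: [[-0.961, 0.275, 0.001], [0.275, 0.961, -0.0], [-0.001, 0.0, -1.0]]
wrist_force: [-0.6, -0.1, -0.3]
grip_width: 0.717
gripper_force: 65.6
```

```bash
python3 lip.py; python3 -c "
import cv2
i=cv2.imread('pics/w_last.png'); cv2.imwrite('pics/w_f.png',cv2.resize(i[0:300,120:520],(800,600)))"
```

```text
TCP [ 682.9 -200.6  260.4] lip [ 598.2 -176.4  292.5] tilt 0.1 lip roll 0.0 [-0.34  0.62  0.65  0.    1.87 -1.63] [-0.  -0.  -1.8]
```

View pics/w_f.png

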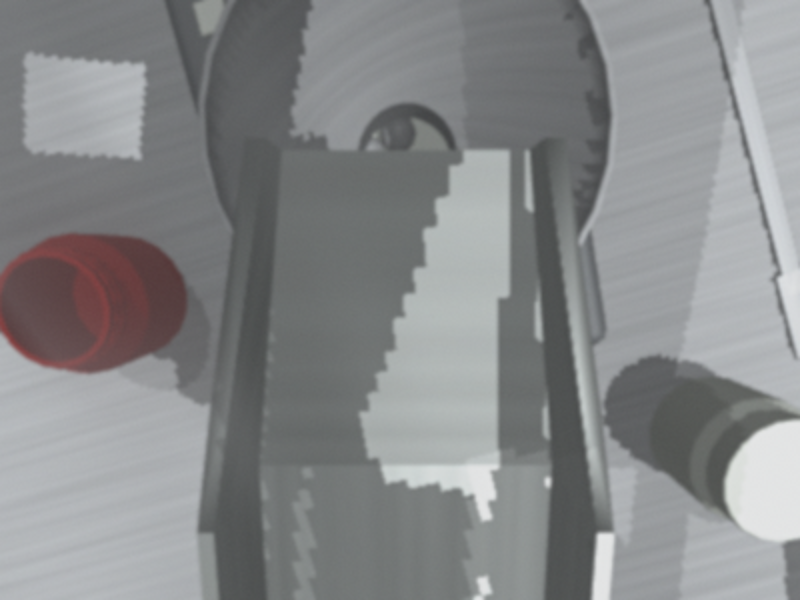

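The view shows the cone empty, with one ball visible deep below the stem hole at (395,133). Now I'll take the scoop back to its place.

carry_out(series="-0.09 0.25 0 0 0 0.25 50;-0.18 0.5 0 0 0 0.5 50;-0.275 0.75 0 0 0 0.75 50;-0.275 0.75 0 0 0 0.75 50;-0.275 0.75 0 0 0 0.75 50;-0.275 0.75 0 0 0 0.75 50;-0.275 0.75 0 0 0 0.75 50;-0.275 0.75 -0.2 0 0 0.75 50;-0.275 0.75 -0.4 0 0 0.75 50;-0.275 0.75 -0.4 0 0 0.75 50;-0.275 0.75 -0.4 0 0 0.75 50;-0.255 0.7 -0.4 0 0 0.7 50")

```text
time: 12.5
position: [561.7, 128.7, 188.5]
tool_rot: [[-0.855, -0.518, 0.003], [-0.518, 0.855, 0.001], [-0.003, -0.001, -1.0]]
wrist_force: [0.9, 0.2, -1.3]
grip_width: 0.715
gripper_force: 65.6
```

carry_out(series="-0.18 0.5 -0.5 0 0 0.5 50;-0.09 0.2 -0.6 0 0 0.2 50;-0.04 0.1 -0.6 0 0 0.1 50;0 0 -0.6 0 0 0 50;0 0 -0.6 0 0 0 50;0 0 -0.4 0 0 0 50;0 0 -0.2 0 0 0 50;0 0 0 0 0 0 50;0 0 0 0 0 0 50")

```text
time: 13.4
position: [550.9, 159.5, 49.5]
tool_rot: [[-0.813, -0.582, 0.002], [-0.582, 0.813, 0.001], [-0.002, -0.001, -1.0]]
wrist_force: [0.1, 0.2, -0.8]
grip_width: 0.715
gripper_force: 65.6
```

carry_out(series="0 0 -0.5 0 0 0 50;0 0 -0.35 0 0 0 50;0 0 -0.2 0 0 0 50;0 0 -0.08 0 0 0 50;0 0 0 0 0 0 50;0 0 0 0 0 0 50;0 0 0 0 0 0 50")

```text
time: 14.1
position: [550.8, 159.5, 3.7]
tool_rot: [[-0.813, -0.582, 0.001], [-0.582, 0.813, 0.0], [-0.001, -0.0, -1.0]]
wrist_force: [-2.1, 0.3, 4.4]
grip_width: 0.718
gripper_force: 66.1
```

carry_out(series="0 0 0 0 0 0 85;0 0 0 0 0 0 85;0 0 0 0 0 0 85;0 0 0 0 0 0 85;0 0 0.2 0 0 0 85;0 0 0.5 0 0 0 85;0 0 0.9 0 0 0 85;0 0 0.9 0 0 0 85;0 0 0.9 0 0 0 85;0 0 0.9 0 0 0 85;0 0 0.9 0 0 0 85;0 0 0.9 0 0 0 85")

```text
time: 15.3
position: [550.1, 159.3, 249.3]
tool_rot: [[-0.813, -0.582, 0.001], [-0.582, 0.813, 0.0], [-0.001, -0.0, -1.0]]
wrist_force: [-0.0, 0.1, 0.4]
grip_width: 0.995
gripper_force: 0.0
```

carry_out(series="-0.05 -0.4 0.3 0 0 -0.28 85;-0.11 -0.75 0.2 0 0 -0.28 85;-0.11 -0.8 0 0 0 -0.28 85;-0.11 -0.8 0 0 0 -0.28 85;-0.11 -0.8 0 0 0 -0.28 85;-0.11 -0.8 0 0 0 -0.28 85;-0.11 -0.8 0 0 0 -0.28 85;-0.11 -0.8 0 0 0 -0.28 85;-0.11 -0.8 0 0 0 -0.28 85;-0.11 -0.8 0 0 0 -0.28 85;-0.11 -0.75 0 0 0 -0.28 85;-0.1 -0.4 0 0 0 -0.28 85")

```text
time: 16.5
position: [499.1, -191.2, 266.1]
tool_rot: [[-0.961, -0.277, -0.001], [-0.277, 0.961, 0.0], [0.001, 0.0, -1.0]]
wrist_force: [-0.3, 1.6, 0.8]
grip_width: 0.997
gripper_force: 0.0
```

carry_out(series="0 0 0 0 0 0 85;0 0 0 0 0 0 85")

```text
time: 16.7
position: [500.0, -188.7, 266.5]
tool_rot: [[-0.96, -0.281, -0.001], [-0.281, 0.96, 0.001], [0.0, 0.001, -1.0]]
wrist_force: [0.1, -0.4, 0.2]
grip_width: 0.994
gripper_force: 0.0
```

```bash
python3 lip.py
python3 - <<'E'
from h import *
d=viewer.get_image("wrist");f=d["frame"][...,::-1].copy()
A=np.array([583,-171,0]);x=np.array([-.959,-.284,0]);y=np.array([.284,-.959,0])
for a,b in((62,6.5),(62,-6.5),(114,6.5),(114,-6.5)):
    u=proj(d,A+a*x+b*y+[0,0,183]);print(u);cv2.circle(f,tuple(map(int,u)),3,(0,0,255),1)
cv2.imwrite("pics/w4.png",f)
S=viewer.get_image("side");cv2.imwrite("pics/s4.png",S["frame"][...,::-1])
E
```

```text
TCP [ 500.2 -188.2  266.7] lip [ 415.8 -213.   299. ] tilt 0.0 lip roll 0.001 [-0.43  0.07  1.31  0.    1.76 -2.29] [0.2 0.3 1. ]
[301.43825282 279.02792009]
[321.77182233 278.95215922]
[299.76292228 198.65036202]
[321.42453839 198.56873999]
```

View pics/w4.png

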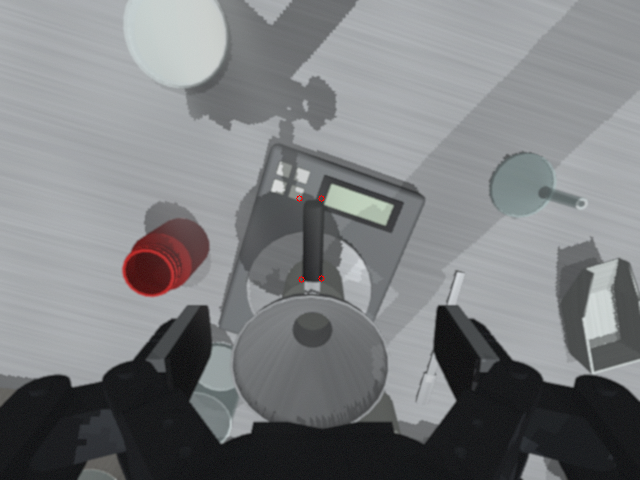

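The wrist view shows the handle from (312,280) to (314,200), about 2 px right of the model and turned slightly. I'll correct by dx -2, dy -6.5 and rz -0.03, then go down.

carry_out(series="-0.05 -0.16 -0.3 0 0 -0.3 85;0 0 -0.7 0 0 0 85;0 0 -0.7 0 0 0 85;0 0 -0.5 0 0 0 85;0 0 -0.3 0 0 0 85;0 0 -0.2 0 0 0 85;0 0 0 0 0 0 60;0 0 0 0 0 0 40;0 0 0 0 0 0 40")

```text
time: 17.75
position: [498.9, -195.2, 160.2]
tool_rot: [[-0.968, -0.252, 0.002], [-0.252, 0.968, -0.001], [-0.002, -0.001, -1.0]]
wrist_force: [1.1, 0.4, -0.2]
grip_width: 0.51
gripper_force: 0.0
```

```bash
python3 lip.py
python3 - <<'E'
from h import *
s=get_state();print(s["grip_width"])
d=cv2.imread("pics/w_last.png");S=viewer.get_image("side")
cv2.imwrite("pics/c5.png",np.hstack([cv2.resize(d,(400,300)),cv2.resize(S["frame"][120:270,260:460],(400,300))[...,::-1]]))
E
```

```text
TCP [ 498.9 -195.2  160. ] lip [ 413.7 -217.4  192.2] tilt 0.1 lip roll -0.001 [-0.44  0.11  1.48  0.    1.55 -2.27] [-1.  -0.4 -0.6]
0.4706082490051682
```

View pics/c5.png

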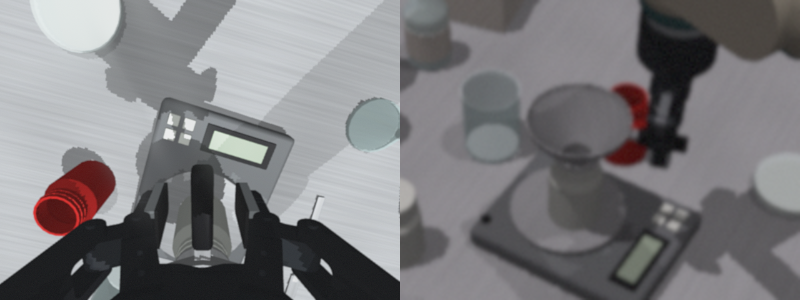

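The handle (column 202) sits centred between the fingers (165 to 240). Closing now.

carry_out(series="0 0 -0.08 0 0 0 30;0 0 0 0 0 0 20;0 0 0 0 0 0 15;0 0 0 0 0 0 10;0 0 0 0 0 0 5;0 0 0 0 0 0 5;0 0 0 0 0 0 5;0 0 0 0 0 0 5")

```text
time: 18.65
position: [498.4, -195.0, 155.8]
tool_rot: [[-0.968, -0.252, -0.0], [-0.252, 0.968, 0.0], [-0.0, 0.0, -1.0]]
wrist_force: [-0.7, 0.1, -0.1]
grip_width: 0.139
gripper_force: 58.8
```

Gripped (about 12 mm). Now I'll lift straight up by 75 mm.

carry_out(series="0 0 0.05 0 0 0 5;0 0 0.1 0 0 0 5;0 0 0.15 0 0 0 5;0 0 0.2 0 0 0 5;0 0 0.25 0 0 0 5;0 0 0.25 0 0 0 5;0 0 0.25 0 0 0 5;0 0 0.25 0 0 0 5;0 0 0.2 0 0 0 5;0 0 0.12 0 0 0 5;0 0 0.06 0 0 0 5;0 0 0 0 0 0 5")

```text
time: 19.85
position: [498.5, -195.0, 231.1]
tool_rot: [[-0.968, -0.252, 0.0], [-0.252, 0.968, 0.0], [-0.0, 0.0, -1.0]]
wrist_force: [0.1, 0.1, -1.5]
grip_width: 0.142
gripper_force: 58.6
```

carry_out(series="0 0 0 0 0 0 5;0 0 0 0 0 0 5;0 0 0 0 0 0 5;0 0 0 0 0 0 5;0 0 0 0 0 0 5")

```text
time: 20.35
position: [498.4, -195.0, 230.8]
tool_rot: [[-0.968, -0.252, -0.0], [-0.252, 0.968, 0.0], [0.0, 0.0, -1.0]]
wrist_force: [-0.6, -0.4, -0.2]
grip_width: 0.138
gripper_force: 58.6
```

```bash
python3 lip.py
python3 - <<'E'
from h import *
S=viewer.get_image("side");C=viewer.get_image("scene");w=viewer.get_image("wrist")["frame"]
r=lambda i:cv2.resize(i,(400,300),interpolation=cv2.INTER_CUBIC)
cv2.imwrite("pics/c6.png",np.vstack([np.hstack([r(w),r(S["frame"][110:260,270:470])]),np.hstack([r(C["frame"][170:320,170:370]),r(S["frame"][290:440,200:400])])])[...,::-1])
E
```

```text
TCP [ 498.4 -195.   230.9] lip [ 413.2 -217.2  263.2] tilt 0.0 lip roll 0.0 [-0.44  0.08  1.37  0.    1.69 -2.27] [-0.2  0.4 -0.7]
```

View pics/c6.png

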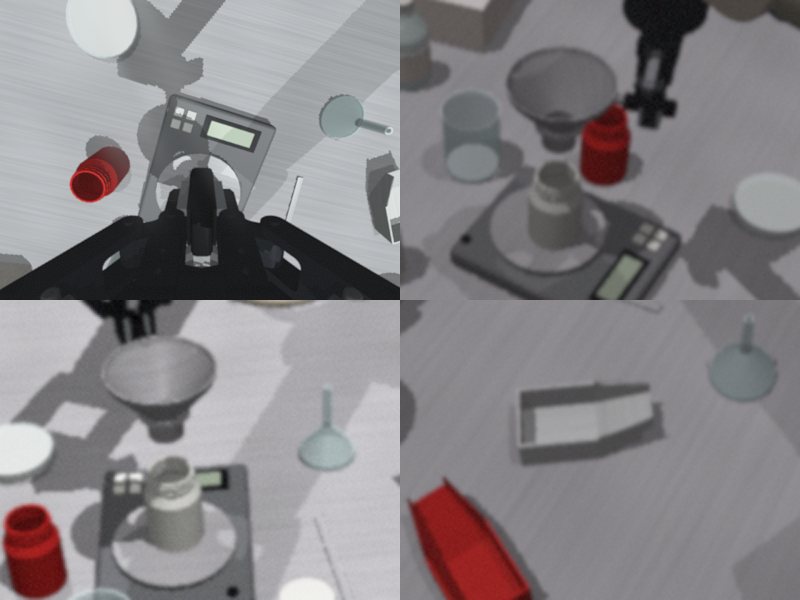

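The funnel hangs level and clear above the upright bottle, with no stray balls in view, and the empty scoop lies flat on the bench. Handing in.

```bash
python3 -c "
from cell import workorder
print(workorder.job_done())"
```

```text
the job is handed in; nothing more can be done
None
```

I handed the job in, but it returned no verdict. The scoop was emptied into the funnel and set back flat on the bench, and the funnel is held level about 5 cm above the upright bottle; I saw only one of the six balls through the funnel stem and none outside the bottle.

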